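Tip a tube into the welding jig and flip the clamp over

TASK

A length of square steel tube stands on end in the channel of the welding jig: push it over so that it falls flat along the channel towards the end stop, then push it along the channel until its end is right up against the stop, and only then flip the swing clamp over so that it rests on the tube. Do it all by pushing; do not lift or carry anything, and leave the short tube piece, tape measure, jar and mallet where they are.

Things in the scene. Friction and masses are not known exactly. Their poses are not given: they have to be found in the camera images.
- jig: Welding jig fixed to the table. Origin at table height on the channel's centre line, z up. Steel base 10 mm thick, x -85 to 50, y -145 to 145 mm. The channel runs along y, 48 mm wide, between two rails 12 mm thick with tops 25 mm above the table; open at its +y end, end stop at its -y end.
- stop_face (a point): Middle of the end stop's face: x 0, y -120, z 30 mm in the jig's frame. The stop is a block 72 mm wide across the channel, top 55 mm above the table; a lying tube is home when its end cap touches this face.
- tube: Loose square steel tube 40 x 40 x 140 mm, both ends capped flat, 0.35 to 0.65 kg. Origin at the centre of its lower end cap, z along it. It stands on the jig's base (10 mm high) in the channel, 75 to 105 mm from the jig's origin towards +y, square to the rails. Pushed near its top towards the stop it tips over its lower edge and falls flat, some cm short of the stop; lying, its top is 50 mm high.
- tube_center (a point): Centre of the tube, 70 mm from either end. When the tube lies home it is at x 0, y -50, z 30 mm in the jig's frame.
- clamp (a joint): Swing clamp, rad. 0: arm level across the channel, pad resting on a lying tube; grows as the arm rises; 1.57 straight up; starts at 1.75 to 1.95, leaning away from the channel; limits -0.25 (empty channel) and 2.1. About 1 N moves it. It stays where left within about 0.4 rad of upright; pushed further towards the channel it falls onto the tube by itself.
- clamp_pivot (a point): Clamp's hinge, beside the channel on its -x side (near the robot): x -58, y -75, z 65 mm in the jig's frame, axis along the jig's y. It sits on a block 36 x 50 mm, top 50 mm above the table, between ears up to 76 mm.
- clamp_tip (a point): Free end of the clamp's steel arm, 85 mm from the hinge, mid-thickness. The arm is 22 mm wide and 14 mm thick, with a rubber pad of 18 mm diameter under it, 58 mm from the hinge.
- offcut: Bystander: short piece of the same square tube, 40 x 40 x 70 mm, standing on the table beyond the jig. Origin at the centre of its underside.
- tape_measure: Bystander: tape measure, 66 x 34 x 60 mm, standing on the table. Origin at the centre of its underside.
- jar: Bystander: closed jar, 64 mm diameter, 85 mm high. Origin at the centre of its underside.
- mallet: Bystander: rubber mallet lying on the table to the robot's right, head 56 mm diameter and 95 mm long, handle 24 mm thick, about 265 mm long in all. Origin on the table, under the handle; handle towards its -x, head centred 75 mm towards its +x.
Mind the look-alikes: they are no part of the job. Leave any purple or yellow look-alike of the tube alone.

How it is judged:
By the outcome, as a careful person would: the job done as asked, in the order asked, and still so for the second after the job is handed in, with the robot touching nothing.
It also fails if it takes over 48 s, if anything falls off the work surface, if the arm or the gripper's body presses on something with over 40 N, if the wrist force passes 120 N, or if a joint passes its speed limit or range.

ROBOT

A 6-joint arm with a two-finger parallel gripper is mounted at the origin on the work surface. World frame = base frame: x ahead of the robot, y to its left, z up, the work surface at z = 0. Lengths are in m, angles in rad, forces in N, time in s.
With the tool pointing down it reaches from about 0.375 to 0.9 m from the base axis. Payload 3.1 kg.
Tool frame: the origin (TCP) lies at the very end of the fingers, on their centre line; the grasp point (between the pads) lies hold_point_z behind it (hold_point_z is the distance from the TCP to the grasp point, in m); z points along the fingers, y is the line along which they close (so a half turn about z gives the same grasp; the last joint's range is limited). The gripper opens to 85 mm and grips with 20 to 120 N. Pads are 22 mm wide; open, the fingers measure 114 mm over their backs; the gripper's body (76 mm by 85 mm) begins 54 mm behind the grasp point. The pads swing forward as they close: fully open they stand 13 mm farther back than shut.
Start: joints at [1.032, 0.527, 1.433, -0, 1.181, -0.178], TCP at [0.221, 0.585, 0.231] pointing down, gripper open.
Joint ranges: [-3.08, 3.08], [-0.75, 2.2], [0.22, 2.44], [-1.43, 4.57], [0, 2.65], [-2.85, 2.85]. Speed limits (rad/s): [2.79, 2.79, 3.14, 3.14, 3.14, 3.14].

INTERFACE

Orientations are given as a 3x3 rotation matrix whose columns are the frame's x, y, z axes.
In Python, from workcell import * gives the robot as it stands.
- The arm moves only by the tool servo_tool, never from a script. Its argument "series" is one flat list of numbers, 7 for each row, row after row: the shift along the tool's x, y, z in m, then the turn, a rotation vector about the tool's x, y, z in degrees, then the finger opening in m, from 0 to 0.0854. In form: [tx, ty, tz, wx, wy, wz, claw, tx, ty, tz, wx, wy, wz, claw, ...]. A call has 1 to 20 rows; each row is the pose to reach, as a shift and turn from the pose commanded when the call began, along the tool's axes at that moment; what a row does not reach only later rows make up. A row lasts 1/12 s, in which the tool goes at most 41.7 mm and 7.16 degrees, less where a joint would pass 70% of its speed; a pose out of reach is approached as far as the arm can. A call with a gripper value outside its range is refused whole. The fingers move at their own pace and stop on an object; "grip_force" is the grip in N (left out, the last holds). Time passes only in rows, so rows that repeat a pose let the fingers close. It gives the time, the measured TCP pose, the force, the opening and the grip force at its end, in the units of the state.
- read_state(): the state, without advancing time (a new reading comes with each control period).
- get_image(name): name is "side" or "top"; returns the picture (480x640x3 uint8, red, green, blue); there is no depth.
- camera_params(name): a dict with "mtx" (3x3 intrinsics, pixels), "T" (4x4, takes a point from camera to world coordinates). Camera axes: x right, y down, z forward; pixel columns grow to the right and rows downward; lengths in m; the calibration is good to about 2 mm. A picture is of the moment at which its call begins. camera_params takes no time and is no camera call.
- job_done(): hands the job in; it is judged then, once.
The state is a dict: "t": time; "qpos": joint angles; "joint_vel": joint speeds; "joint_efforts": joint torques, N m; "eef_pos": TCP position; "tool_rot": TCP orientation; "ft_force": force on the tool from outside, world axes, zero at the start; "torque": the same for the moment, N m; "grip_width": finger opening in m; "finger_force": force on a finger pad.
Only numpy, scipy, OpenCV 4.12 (cv2) and the standard library are available. Lean on these libraries where they do the work, as an engineer would, in place of code of your own. Each camera call takes 0.05 s, during which the arm holds its last target. There are 200 camera calls.

## Working session

There is one attempt and no reset: what is moved stays moved. The work goes in short steps, Python scripts to look and compute and a tool call to move; the robot and the scene stay as the last step left them, time stands still between calls to the robot, and variables do not carry over. Pictures are saved under pics/ and viewed, at most 10 in all, crops included, and the job is handed in when it is done.

Besides the shell and the picture viewer there is one more tool, called after "Call:" in YAML: its name, and indented under it one key for each argument. servo_tool: Moves the arm, as the interface text tells. Its arguments: {"type":"object","properties":{"series":{"type":"array"},"grip_force":{"type":"number"}},"required":["series"]}

```bash
mkdir -p pics; ls
python3 - <<'E'
from workcell import *
import cv2,numpy as np
for n in("side","top"):
    im=get_image(n);cv2.imwrite(f"pics/{n}0.png",im[:,:,::-1])
    p=camera_params(n);print(n,np.round(p["mtx"],1).tolist(),np.round(p["T"],3).tolist())
s=read_state();print(s["t"],s["eef_pos"],np.round(s["tool_rot"],3),s["grip_width"])
E
```

```text
pics
side [[480.2, 0.0, 314.6], [0.0, 480.2, 238.0], [0.0, 0.0, 1.0]] [[-0.978, -0.09, 0.19, 0.448], [-0.209, 0.502, -0.839, 0.673], [-0.019, -0.86, -0.509, 0.519], [0.0, 0.0, 0.0, 1.0]]
top [[465.9, 0.0, 324.9], [0.0, 465.9, 240.4], [0.0, 0.0, 1.0]] [[0.013, -0.998, 0.059, 0.54], [-1.0, -0.013, -0.001, -0.085], [0.001, -0.059, -0.998, 0.95], [0.0, 0.0, 0.0, 1.0]]
0.1 [0.22027704 0.58419822 0.23041955] [[-0.936  0.353 -0.001]
 [ 0.353  0.936 -0.002]
 [ 0.    -0.002 -1.   ]] 0.08513400131161025
```

View pics/side0.png

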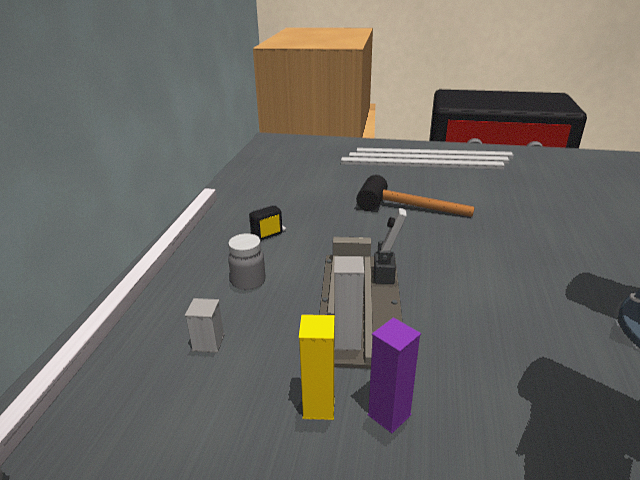

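View pics/top0.png

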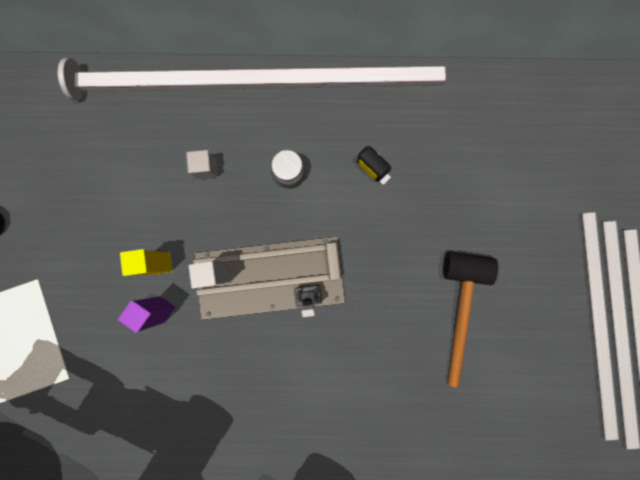

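The side view shows the standing steel tube in the channel, top at about (348,263), with the clamp leaning away at (395,230).

What could be taken for the tube:
- **Grey tube in the channel:** top view (203,274). This is my choice.
- **Yellow look-alike:** (133,262).
- **Purple look-alike:** (135,316).
- **Offcut:** (198,161).

Next I measure and check the choice in a crop.

```bash
cat > h.py <<'E'
from workcell import *
import cv2,numpy as np
def ray(n,uv,z):
    p=camera_params(n);T=np.array(p["T"]);d=T[:3,:3]@np.linalg.solve(p["mtx"],[uv[0],uv[1],1.]);o=T[:3,3]
    return o+d*(z-o[2])/d[2]
def proj(n,P):
    p=camera_params(n);T=np.array(p["T"]);c=T[:3,:3].T@(np.asarray(P)-T[:3,3]);q=np.array(p["mtx"])@c;return q[:2]/q[2]
E
python3 - <<'E'
from h import *
im=cv2.imread("pics/top0.png");hsv=cv2.cvtColor(im,cv2.COLOR_BGR2HSV)
for q in[(203,274),(270,300),(250,262),(335,262),(230,340),(308,313),(198,161)]:print(q,hsv[q[1],q[0]])
c=im[200:350,90:370];cv2.imwrite("pics/crop1.png",cv2.resize(c,None,fx=2.8,fy=2.8,interpolation=cv2.INTER_CUBIC))
def rect(m,z,name):
    m=cv2.morphologyEx(m.astype(np.uint8)*255,cv2.MORPH_CLOSE,np.ones((3,3)))
    cs=cv2.findContours(m,0,2)[0];k=max(cs,key=cv2.contourArea)
    b=cv2.boxPoints(cv2.minAreaRect(k));P=np.array([ray("top",q,z) for q in b])
    print(name,np.round(b).tolist(),np.round(P[:,:2],4).tolist(),"c",np.round(P.mean(0),4),"len",np.round(np.linalg.norm(np.diff(P,axis=0),axis=1),3))
H,S,V=[hsv[...,i].astype(int) for i in range(3)]
roi=np.zeros(H.shape,bool);roi[225:330,180:355]=1
rect(roi&(V>175),.15,"tubetop")
rect(roi&(H<25)&(S>25)&(V>60),.01,"base")
rect((H>20)&(H<35)&(S>200)&(V>200)&(np.arange(640)[None]<200),.14,"yellow")
rect((H>125)&(H<160)&(S>100)&(V>120),.14,"purple")
E
```

```text
(203, 274) [ 16  17 227]
(270, 300) [ 18  45 153]
(250, 262) [ 16  44 146]
(335, 262) [ 16  41 182]
(230, 340) [90  3 92]
(308, 313) [ 14  13 221]
(198, 161) [ 13  24 202]
tubetop [[188.0, 262.0], [211.0, 259.0], [215.0, 285.0], [191.0, 288.0]] [[0.5469, 0.1492], [0.5532, 0.1093], [0.5088, 0.1018], [0.5026, 0.1415]] c [0.5279 0.1255 0.15  ] len [0.04  0.045 0.04 ]
base [[191.0, 253.0], [337.0, 236.0], [345.0, 303.0], [199.0, 320.0]] [[0.5676, 0.1834], [0.6057, -0.1102], [0.471, -0.1274], [0.4336, 0.1638]] c [0.5195 0.0274 0.01  ] len [0.296 0.136 0.294]
yellow [[120.0, 252.0], [143.0, 249.0], [146.0, 272.0], [123.0, 275.0]] [[0.5632, 0.2705], [0.5684, 0.2309], [0.5286, 0.2248], [0.5234, 0.2643]] c [0.5459 0.2476 0.14  ] len [0.04 0.04 0.04]
purple [[117.0, 319.0], [131.0, 299.0], [151.0, 313.0], [137.0, 333.0]] [[0.4472, 0.2712], [0.4817, 0.2483], [0.4586, 0.2136], [0.4241, 0.2365]] c [0.4529 0.2424 0.14  ] len [0.041 0.042 0.041]
```

View pics/crop1.png

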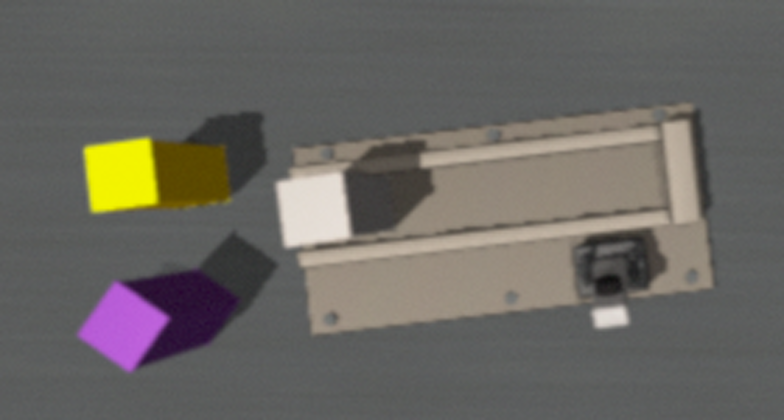

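The crop confirms it: the grey-topped tube in the channel at (203,274) is the target. Yellow and purple stand beyond the open end, outside the jig.

Measured positions:
- **Jig:** origin about (0.537, 0.027), yaw 7.4°.
- **Tube:** about 99 mm up the channel, which is inside the stated 75–105 mm.
- **Gap:** about 76 mm between the tube and the look-alikes.

I'll move the closed fingers above that gap.

Call:
servo_tool:
  series: [-0.42, -0.272, 0, 0, 0, -28, 0, -0.42, -0.272, 0, 0, 0, -28, 0, -0.42, -0.272, 0, 0, 0, -28, 0, -0.42, -0.272, 0, 0, 0, -28, 0, -0.42, -0.272, 0, 0, 0, -28, 0, -0.42, -0.272, 0, 0, 0, -28, 0, -0.42, -0.272, 0, 0, 0, -28, 0, -0.42, -0.272, 0, 0, 0, -28, 0, -0.42, -0.272, 0, 0, 0, -28, 0, -0.42, -0.272, 0, 0, 0, -28, 0, -0.42, -0.272, 0, 0, 0, -28, 0, -0.42, -0.272, 0, 0, 0, -28, 0, -0.42, -0.272, 0, 0, 0, -28, 0, -0.42, -0.272, 0, 0, 0, -28, 0, -0.42, -0.272, 0, 0, 0, -28, 0, -0.42, -0.272, 0, 0, 0, -28, 0, -0.42, -0.272, 0, 0, 0, -28, 0]
  grip_force: 40

```text
t: 1.52
eef_pos: [0.516, 0.1835, 0.2311]
tool_rot: [[-0.992, -0.13, -0.001], [-0.13, 0.992, 0.0], [0.001, 0.0, -1.0]]
ft_force: [-0.2, -0.2, -0.3]
grip_width: 0.0
finger_force: 0.0
```

Call:
servo_tool:
  series: [0, 0, 0.04, 0, 0, 0, 0, 0, 0, 0.08, 0, 0, 0, 0, 0, 0, 0.1, 0, 0, 0, 0, 0, 0, 0.1, 0, 0, 0, 0, 0, -0.01, 0.1, 0, 0, 0, 0, 0, -0.018, 0.1, 0, 0, 0, 0, 0, -0.024, 0.1, 0, 0, 0, 0, 0, -0.03, 0.1, 0, 0, 0, 0, 0, -0.036, 0.1, 0, 0, 0, 0, 0, -0.042, 0.1, 0, 0, 0, 0, 0, -0.048, 0.1, 0, 0, 0, 0]

```text
t: 2.43
eef_pos: [0.5241, 0.1336, 0.1319]
tool_rot: [[-0.992, -0.127, 0.001], [-0.127, 0.992, 0.0], [-0.001, -0.0, -1.0]]
ft_force: [0.2, 0.5, -0.9]
grip_width: -0.0
finger_force: 0.1
```

Call:
servo_tool:
  series: [0, -0.006, 0, 0, 0, 0, 0, 0, -0.012, 0, 0, 0, 0, 0, 0, -0.018, 0, 0, 0, 0, 0, 0, -0.022, 0, 0, 0, 0, 0, 0, -0.026, 0, 0, 0, 0, 0, 0, -0.03, 0, 0, 0, 0, 0, 0, -0.03, 0, 0, 0, 0, 0, 0, -0.03, 0, 0, 0, 0, 0, 0, -0.03, 0, 0, 0, 0, 0, 0, -0.03, 0, 0, 0, 0, 0]

```text
t: 3.27
eef_pos: [0.5274, 0.1049, 0.1313]
tool_rot: [[-0.992, -0.128, -0.0], [-0.128, 0.992, 0.0], [0.0, 0.0, -1.0]]
ft_force: [-0.4, -0.2, -0.4]
grip_width: -0.0003
finger_force: 0.0
```

Run:
```python
from h import *
a=get_image("top");b=get_image("side")
cv2.imwrite("pics/p2.png",np.vstack([a[180:350,90:490],b[180:440,180:580]])[:,:,::-1])
```

```text
(no output)
```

View pics/p2.png

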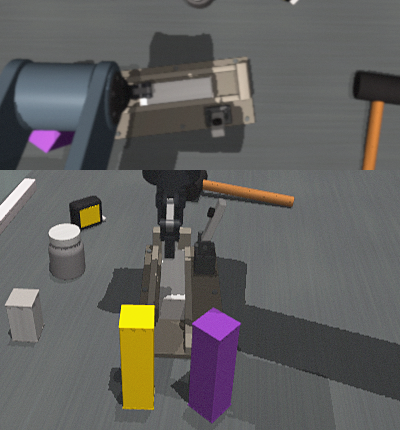

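The tube lies flat in the channel, at crop (150–213, 92) in the top view, short of the stop. I'll back off and measure its ends.

Call:
servo_tool:
  series: [0, 0.02, 0, 0, 0, 0, 0, 0, 0.044, 0, 0, 0, 0, 0, 0, 0.044, 0, 0, 0, 0, 0]

```text
t: 3.62
eef_pos: [0.521, 0.1512, 0.1313]
tool_rot: [[-0.992, -0.13, -0.0], [-0.13, 0.992, 0.001], [0.0, 0.001, -1.0]]
ft_force: [-0.7, 0.6, 0.4]
grip_width: 0.0002
finger_force: 0.0
```

```bash
cat >> h.py <<'E'
O=np.array([.537,.0273]);A=np.radians(7.4);EX=np.array([np.cos(A),np.sin(A)]);EY=np.array([-np.sin(A),np.cos(A)])
def jig(P):d=np.asarray(P)[:2]-O;return np.round([d@EX,d@EY],4)
def look(name):
    a=get_image("top")
    # rectify plane z=.05: jig x -100..60 , y -160..160, 2px/mm
    J=[(-.1,-.16),(.06,-.16),(.06,.16),(-.1,.16)]
    src=np.float32([proj("top",[*(O+x*EX+y*EY),.05]) for x,y in J])
    dst=np.float32([((.16-y)*2000,(.06-x)*2000) for x,y in J])
    w=cv2.warpPerspective(a,cv2.getPerspectiveTransform(src,dst),(640,320))
    cv2.imwrite(f"pics/{name}.png",w[:,:,::-1]);return w
E
python3 - <<'E'
from h import *
w=look("p3");print(jig(read_state()["eef_pos"]));g=w[105:135].mean((0,2));print([(160-i//2,int(g[i])) for i in range(60,600,8)])
E
```

```text
[0.0002 0.1235]
[(130, 55), (126, 65), (122, 55), (118, 58), (114, 76), (110, 68), (106, 67), (102, 126), (98, 139), (94, 139), (90, 139), (86, 131), (82, 83), (78, 67), (74, 77), (70, 123), (66, 139), (62, 141), (58, 142), (54, 142), (50, 142), (46, 143), (42, 144), (38, 144), (34, 145), (30, 146), (26, 146), (22, 146), (18, 147), (14, 147), (10, 147), (6, 147), (2, 148), (-2, 148), (-6, 148), (-10, 149), (-14, 149), (-18, 149), (-22, 150), (-26, 159), (-30, 236), (-34, 249), (-38, 249), (-42, 249), (-46, 249), (-50, 249), (-54, 249), (-58, 249), (-62, 249), (-66, 238), (-70, 125), (-74, 73), (-78, 100), (-82, 143), (-86, 146), (-90, 146), (-94, 145), (-98, 145), (-102, 145), (-106, 145), (-110, 144), (-114, 131), (-118, 122), (-122, 177), (-126, 191), (-130, 187), (-134, 181), (-138, 144)]
```

View pics/p3.png

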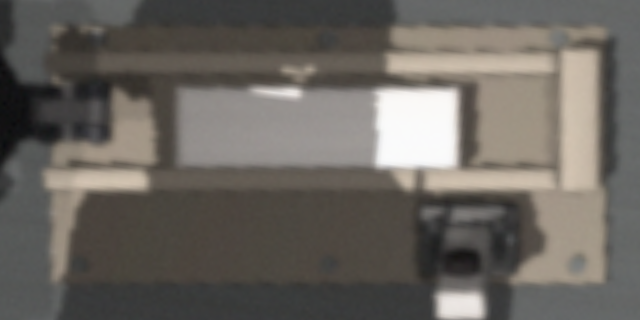

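The tube lies from y about +71 to −69 mm (pixels 178–460), so it is about 50 mm short of the stop. I'll descend behind it and push.

Call:
servo_tool:
  series: [0.002, 0, 0.035, 0, 0, 0, 0, 0.002, 0, 0.07, 0, 0, 0, 0, 0.002, 0, 0.1, 0, 0, 0, 0, 0.002, 0, 0.1, 0, 0, 0, 0, 0.002, -0.01, 0.1, 0, 0, 0, 0, 0.002, -0.02, 0.1, 0, 0, 0, 0, 0.002, -0.028, 0.1, 0, 0, 0, 0, 0.002, -0.034, 0.1, 0, 0, 0, 0, 0.002, -0.039, 0.1, 0, 0, 0, 0, 0.002, -0.044, 0.1, 0, 0, 0, 0, 0.002, -0.049, 0.1, 0, 0, 0, 0, 0.002, -0.054, 0.1, 0, 0, 0, 0, 0.002, -0.059, 0.1, 0, 0, 0, 0, 0.002, -0.063, 0.1, 0, 0, 0, 0, 0.002, -0.067, 0.1, 0, 0, 0, 0, 0.002, -0.071, 0.1, 0, 0, 0, 0, 0.002, -0.075, 0.1, 0, 0, 0, 0, 0.002, -0.079, 0.1, 0, 0, 0, 0]

```text
t: 5.17
eef_pos: [0.5302, 0.0695, 0.0313]
tool_rot: [[-0.992, -0.128, 0.0], [-0.128, 0.992, 0.0], [-0.0, 0.0, -1.0]]
ft_force: [0.5, 5.3, 3.7]
grip_width: -0.0003
finger_force: 2.6
```

Run:
```python
from h import *
w=look("p4");print(jig(read_state()["eef_pos"]),read_state()["ft_force"]);g=w[105:135].mean((0,2));print([(160-i/2,int(g[i])) for i in range(460,600,4)])
```

```text
[-0.0014  0.042 ] [0.85122    3.60959334 1.38653604]
[(-70.0, 155), (-72.0, 155), (-74.0, 156), (-76.0, 156), (-78.0, 156), (-80.0, 156), (-82.0, 156), (-84.0, 156), (-86.0, 156), (-88.0, 157), (-90.0, 157), (-92.0, 157), (-94.0, 157), (-96.0, 157), (-98.0, 157), (-100.0, 158), (-102.0, 158), (-104.0, 158), (-106.0, 155), (-108.0, 143), (-110.0, 118), (-112.0, 87), (-114.0, 65), (-116.0, 55), (-118.0, 58), (-120.0, 75), (-122.0, 91), (-124.0, 98), (-126.0, 100), (-128.0, 100), (-130.0, 100), (-132.0, 101), (-134.0, 100), (-136.0, 98), (-138.0, 89)]
```

Call:
servo_tool:
  series: [0, -0.002, 0, 0, 0, 0, 0, 0, -0.004, 0, 0, 0, 0, 0, 0, -0.006, 0, 0, 0, 0, 0, 0, -0.007, 0, 0, 0, 0, 0, 0, -0.008, 0, 0, 0, 0, 0, 0, -0.008, 0, 0, 0, 0, 0]

```text
t: 5.72
eef_pos: [0.5311, 0.0615, 0.0312]
tool_rot: [[-0.992, -0.128, 0.0], [-0.128, 0.992, -0.0], [-0.0, -0.0, -1.0]]
ft_force: [1.3, 4.2, 1.0]
grip_width: 0.0001
finger_force: 1.4
```

Call:
servo_tool:
  series: [0, -0.0005, 0, 0, 0, 0, 0, 0, -0.001, 0, 0, 0, 0, 0, 0, -0.0015, 0, 0, 0, 0, 0]

```text
t: 5.97
eef_pos: [0.5312, 0.0607, 0.0312]
tool_rot: [[-0.992, -0.127, 0.0], [-0.127, 0.992, 0.001], [-0.0, 0.001, -1.0]]
ft_force: [1.2, 8.1, 0.7]
grip_width: -0.0
finger_force: 3.8
```

Call:
servo_tool:
  series: [0, -0.0005, 0, 0, 0, 0, 0, 0, -0.001, 0, 0, 0, 0, 0, 0, -0.001, 0, 0, 0, 0, 0]

```text
t: 6.22
eef_pos: [0.5312, 0.0606, 0.0312]
tool_rot: [[-0.992, -0.126, -0.0], [-0.126, 0.992, 0.002], [-0.0, 0.002, -1.0]]
ft_force: [2.3, 9.3, 1.2]
grip_width: 0.0
finger_force: 4.8
```

Call:
servo_tool:
  series: [0, -0.0005, 0, 0, 0, 0, 0, 0, -0.001, 0, 0, 0, 0, 0, 0, -0.001, 0, 0, 0, 0, 0]

```text
t: 6.47
eef_pos: [0.5312, 0.0606, 0.0312]
tool_rot: [[-0.992, -0.126, -0.0], [-0.126, 0.992, 0.003], [-0.0, 0.003, -1.0]]
ft_force: [2.1, 13.2, 0.7]
grip_width: 0.0004
finger_force: 6.7
```

Run:
```python
from h import *
w=look("p5");print(jig(read_state()["eef_pos"]),read_state()["ft_force"]);g=w[105:135].mean((0,2));print([(160-i/2,int(g[i])) for i in range(530,580,4)])
```

```text
[-0.0015  0.0337] [ 2.46219282 13.32714796  0.56558335]
[(-105.0, 157), (-107.0, 158), (-109.0, 158), (-111.0, 158), (-113.0, 158), (-115.0, 154), (-117.0, 139), (-119.0, 112), (-121.0, 97), (-123.0, 98), (-125.0, 100), (-127.0, 100), (-129.0, 100)]
```

The tube stopped moving and the push force climbed to 13 N. The gap to the stop, seen at −119 in the rectified view, has closed, so the tube is home. I'll retreat, lift, and go round to the clamp's −x side.

Call:
servo_tool:
  series: [0, 0.015, 0, 0, 0, 0, 0, 0, 0.03, 0, 0, 0, 0, 0, 0, 0.03, -0.04, 0, 0, 0, 0, 0, 0.03, -0.08, 0, 0, 0, 0, 0, 0.03, -0.12, 0, 0, 0, 0, 0, 0.03, -0.16, 0, 0, 0, 0, 0, 0.03, -0.17, 0, 0, 0, 0, 0.14, -0.108, -0.17, 0, 0, 0, 0, 0.14, -0.108, -0.17, 0, 0, 0, 0, 0.14, -0.108, -0.17, 0, 0, 0, 0, 0.14, -0.108, -0.17, 0, 0, 0, 0, 0.14, -0.108, -0.17, 0, 0, 0, 0, 0.14, -0.108, -0.17, 0, 0, 0, 0, 0.14, -0.108, -0.17, 0, 0, 0, 0]

```text
t: 7.68
eef_pos: [0.4046, -0.0679, 0.2009]
tool_rot: [[-0.992, -0.124, -0.002], [-0.124, 0.992, 0.0], [0.002, 0.001, -1.0]]
ft_force: [-0.2, -0.4, 0.1]
grip_width: -0.0002
finger_force: 0.0
```

Run:
```python
from h import *
s=read_state();print(jig(s["eef_pos"]),s["eef_pos"][2],s["ft_force"])
w=look("p6")
b=get_image("side")[180:380,270:470];cv2.imwrite("pics/v6.png",np.hstack([cv2.resize(w,None,fx=.65,fy=.65),cv2.resize(b,(208,208))])[:,:,::-1])
```

```text
[-0.1436 -0.0773] 0.20087410121779112 [-0.20337066 -0.36619262  0.09183764]
```

View pics/v6.png

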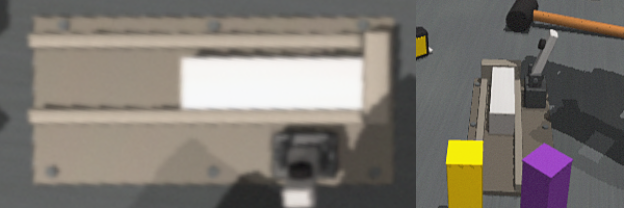

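The white tube now touches the stop (crop 182–362) and the clamp still leans away at about (298,170). I'll descend and push it over.

Call:
servo_tool:
  series: [0, 0.002, 0.04, 0, 0, 0, 0, 0, 0.002, 0.08, 0, 0, 0, 0, 0, 0.002, 0.085, 0, 0, 0, 0, -0.015, 0.002, 0.085, 0, 0, 0, 0, -0.03, 0.002, 0.085, 0, 0, 0, 0, -0.036, 0.002, 0.085, 0, 0, 0, 0, -0.042, 0.002, 0.085, 0, 0, 0, 0, -0.048, 0.002, 0.085, 0, 0, 0, 0, -0.054, 0.002, 0.085, 0, 0, 0, 0, -0.06, 0.002, 0.085, 0, 0, 0, 0, -0.066, 0.002, 0.085, 0, 0, 0, 0, -0.071, 0.002, 0.085, 0, 0, 0, 0, -0.076, 0.002, 0.085, 0, 0, 0, 0, -0.081, 0.002, 0.085, 0, 0, 0, 0, -0.086, 0.002, 0.085, 0, 0, 0, 0, -0.091, 0.002, 0.085, 0, 0, 0, 0, -0.096, 0.002, 0.085, 0, 0, 0, 0, -0.1, 0.002, 0.085, 0, 0, 0, 0, -0.1, 0.002, 0.085, 0, 0, 0, 0]

```text
t: 9.37
eef_pos: [0.5066, -0.0521, 0.1164]
tool_rot: [[-0.992, -0.128, 0.002], [-0.128, 0.992, -0.0], [-0.001, -0.001, -1.0]]
ft_force: [0.1, 0.5, 0.2]
grip_width: 0.0004
finger_force: 0.0
```

Call:
servo_tool:
  series: [0.04, 0, 0, 0, 0, 0, 0, 0.08, 0, 0, 0, 0, 0, 0, 0.1, 0, -0.04, 0, 0, 0, 0, 0.1, 0, -0.08, 0, 0, 0, 0, 0.1, 0, -0.1, 0, 0, 0, 0, 0.1, 0, -0.1, 0, 0, 0, 0, 0.1, 0, -0.1, 0, 0, 0, 0]

```text
t: 9.95
eef_pos: [0.4067, -0.0651, 0.2175]
tool_rot: [[-0.992, -0.127, 0.003], [-0.127, 0.992, -0.002], [-0.003, -0.002, -1.0]]
ft_force: [-0.6, -0.5, 0.2]
grip_width: 0.0002
finger_force: 0.0
```

Run:
```python
from h import *
s=read_state();print(jig(s["eef_pos"]),s["eef_pos"][2],s["ft_force"])
w=look("p7")
b=get_image("side")[150:350,180:480];cv2.imwrite("pics/v7.png",np.vstack([w,cv2.resize(b,(640,427))[:270]])[:,:,::-1])
```

```text
[-0.1411 -0.0748] 0.2174897302134126 [-0.55472897 -0.50768193  0.23437836]
```

View pics/v7.png

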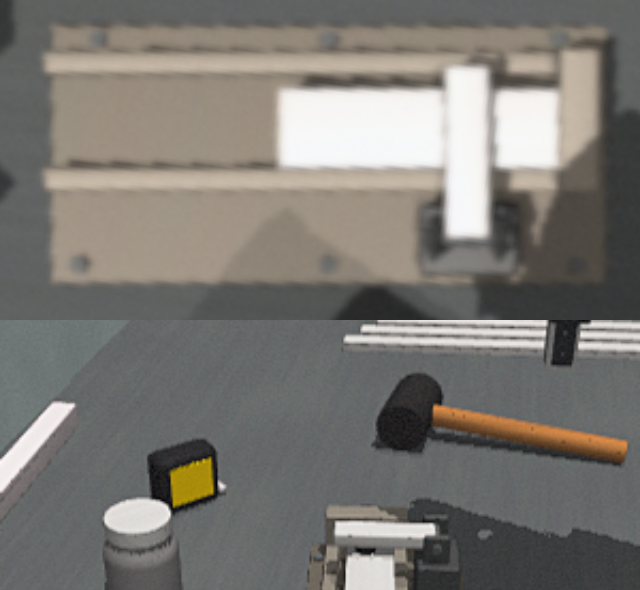

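The clamp arm lies level across the tube (column 467, pixels 65–240). The tube's end is still at the stop (column 558), and the arm is clear of everything.

```bash
python3 -c "
from workcell import *
print(job_done())"
```

```text
the job is handed in; nothing more can be done
None
```

I pushed the tube over, slid it up against the end stop and flipped the clamp over onto it. I then handed the job in at about 10 s on the robot's clock; no pass/fail result came back.

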